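# Scan out a lunch tin at the garden stall

### The job

Set the tall lunch tin squarely on the rubber mat of the scan station with its paper tag facing the scanner, and let go of it. Then squeeze the scanner's trigger all the way in, keep it in for a good second, and let it spring back out while the tin still stands there. Finally stand the tin upright in the wooden pickup tray and let go, leaving the flat tin and everything else where it is.

Things in the scene. Friction and masses are not known exactly. Their poses are not given: they have to be found in the camera images.
- tin_handle (a point): Tall lunch tin to be scanned, loose: steel box 110 long (its x) x 85 wide (y) x 75 high, 0.4 kg, with a wooden handle bar over the lid: 70 mm along x, 14 wide, 12 high, on two thin posts 60 apart, 28 mm free under it. Point: centre of the bar, over the tin's middle, 109 mm above its underside. z up; x points to the end with the paper tag.
- tin_tag (a point): Centre of the tin's tagged end face, 55 mm along the tin's +x from its middle and 37.5 mm above its underside. The white paper tag with dark bars covers this end and folds 20 mm over the lid.
- tin: The tall lunch tin as a whole; origin at the centre of its underside, axes as for its handle point.
- flat_tin_handle (a point): Bystander: the flat lunch tin, loose, same plan, lid and handle but only 45 mm high and without a tag. Point: centre of its handle bar, 79 mm above its underside.
- mat_center (a point): Centre of the top of the dark rubber mat (140 mm along y, 115 along x) on the scan station's fixed steel plate; mat top 8 mm above the table. Axes are the station's: z up, x away from the robot (small yaw), y from the mat to the scanner, whose nose is 106 mm along +y and 44 along +x from here. On the mat the tin's x (tag end) points along this +y.
- grip_back (a point): On the back (+y) face of the scanner's fixed pistol grip, opposite the place to squeeze. The scanner lies on its side in a clamp; the grip runs 110 mm from the head along the station's -x, is 28 mm thick along y, 30 high, mid-height (this point) 85 mm above the table, free below and beside. Trigger on its -y side. The head starts 50 mm along +x; its clamp tops at 118 mm. Axes: the station's.
- trigger_pad (a point): Where to squeeze: on the trigger's front (-y) face, 40 mm from its hinge; moves with it. Black lever 52 mm long, 10 thick, 24 high, at the grip's height, hinged upright at the head end. Along the station's y this point is 49 mm from the grip's back face when out, 38 mm when fully in. Axes turn with the trigger (the station's when out).
- trigger (a joint): Angle of the trigger: 0 = out, at rest; 0.30 rad = fully in, at its stop. Spring: about 3 N at the pad to start it, about 8 N to hold it fully in; it returns by itself.
- tray: The pickup tray, wood, fixed to the table: 220 mm along x, 170 mm along y, 28 mm high, walls and floor 6 mm thick, empty and open above. Origin: centre of its underside, z up.
- jar: Bystander: amber glass jar, 68 mm across, 85 mm high; origin at the centre of its underside.
- mug: Bystander: white mug, 76 mm across, 85 mm high; origin at the centre of its underside.

How it is judged:
On the way, in this order (a step that is already met when the one before it is completed fails the run):
1. the tall tin stands on the mat, tag to the scanner, let go, trigger out (horizontal distance between tin_handle and mat_center below 0.022 m and y of tin_tag in the frame of mat_center above 0.02 m and angle between the x axis of tin_handle and the y axis of mat_center, either way round below 0.26 rad and angle between tin_handle's own z axis and vertical below 0.08 rad and z of tin_handle in the frame of mat_center below 0.113 m and linear speed of tin below 0.02 m/s and contact force between the fingers and tin below 0.3 N and value of joint trigger below 0.06 rad), for 0.2 s.
2. the trigger is squeezed fully in and kept in for half a second while the tin stands there (horizontal distance between tin_handle and mat_center below 0.022 m and y of tin_tag in the frame of mat_center above 0.02 m and angle between the x axis of tin_handle and the y axis of mat_center, either way round below 0.26 rad and angle between tin_handle's own z axis and vertical below 0.08 rad and z of tin_handle in the frame of mat_center below 0.113 m and value of joint trigger above 0.25 rad), for 0.5 s.
3. the trigger has sprung back out, the tin still there (horizontal distance between tin_handle and mat_center below 0.022 m and y of tin_tag in the frame of mat_center above 0.02 m and angle between the x axis of tin_handle and the y axis of mat_center, either way round below 0.26 rad and angle between tin_handle's own z axis and vertical below 0.08 rad and z of tin_handle in the frame of mat_center below 0.113 m and value of joint trigger below 0.06 rad), for 0.1 s.
At the end, for the whole second after the job is handed in: The tall tin stands level (within 5 degrees) on the floor of the pickup tray, its middle within 65 mm of the tray's, at rest and released, and the trigger is out (under 0.06 rad) (z of tin_handle in the frame of tray between 0.108 and 0.121 m and angle between tin_handle's own z axis and vertical below 0.08 rad and horizontal distance between tin_handle and tray below 0.065 m and linear speed of tin below 0.02 m/s and contact force between the fingers and tin below 0.3 N and value of joint trigger below 0.06 rad); the robot touches nothing.
It fails at once if the flat tin, jar or mug is moved more than 30 mm (distance of any of flat_tin_handle, jar, mug from where it was at the start of the episode above 0.03 m).
It fails at once if the tall tin is tipped over (angle between tin_handle's own z axis and vertical above 0.7 rad).
It also fails if it takes over 72 s, if anything falls off the work surface, if the arm or the gripper's body presses on something with over 40 N, if the wrist force passes 120 N, or if a joint passes its speed limit or range.

### The arm

A 6-joint arm with a two-finger parallel gripper is mounted at the origin on the work surface. World frame = base frame: x ahead of the robot, y to its left, z up, the work surface at z = 0. Lengths are in m, angles in rad, forces in N, time in s.
With the tool pointing down it reaches from about 0.225 to 0.875 m from the base axis. Payload 3.4 kg.
Tool frame: the origin (TCP) lies at the very end of the fingers, on their centre line; the grasp point (between the pads) lies 19 mm behind it; z points along the fingers, y is the direction in which the jaws open and shut (so a half turn about z gives the same grasp; the last joint's range is limited). The gripper opens to 85 mm and grips with 20 to 120 N. Pads are 22 mm wide; open, the fingers measure 114 mm over their backs; the gripper's body (76 mm by 85 mm) begins 54 mm behind the grasp point. The pads swing forward as they close: fully open they stand 13 mm farther back than shut.
Start: joints at [-1.224, 0.276, 1.505, -0, 1.361, -0.121], TCP at [0.259, -0.513, 0.193] pointing down, gripper open.
Joint ranges: [-2.89, 2.89], [-0.75, 2.08], [0.22, 2.7], [-1.18, 4.32], [0.11, 2.71], [-2.7, 2.7]. Speed limits (rad/s): [2.57, 2.57, 3.14, 3.14, 3.14, 3.14].

### API

Orientations are given as a unit quaternion [w, x, y, z].
In Python, from rig import get_state, get_image, calibration, sign_off gives the robot as it stands. The module is installed in compiled form; this text tells all that it offers.
- The arm moves only by the tool drive_tool, never from a script. Its argument "targets" is one flat list of numbers, 7 for each row, row after row: the turn, a rotation vector about the tool's x, y, z in degrees, then the shift along the tool's x, y, z in mm, then the opening, from 0 (shut) to 1 (fully open). In form: [wx, wy, wz, tx, ty, tz, fingers, wx, wy, wz, tx, ty, tz, fingers, ...]. A call has 1 to 12 rows; each row shifts and turns the commanded pose from where the row before left it, along the tool's axes as they then stand; what a row does not reach is not made up. A row lasts 1/8 s, in which the tool goes at most 62.5 mm and 10.7 degrees, less where a joint would pass 70% of its speed; a pose out of reach is approached as far as the arm can. A call is refused whole if a number of a shift passes 62.5 or a number of a turn 10.7, either way. A call with a gripper value outside its range is refused whole. The fingers move at their own pace and stop on an object; "grip_force" is the grip in N (left out, the last holds). Time passes only in rows, so rows that do not move let the fingers close. It gives the time, the measured TCP pose, the force and the opening at its end, in the units of the state.
- get_state(): the state, without advancing time (a new reading comes with each control period).
- get_image(name): name is "side" or "top"; returns the picture (400x640x3 uint8, red, green, blue); there is no depth.
- calibration(name): a dict with "mtx" (3x3 intrinsics, pixels), "world_to_cam" (4x4, takes a point from world to camera coordinates). Camera axes: x right, y down, z forward; pixel columns grow to the right and rows downward; lengths in m; the calibration is good to about 2 mm. A picture is of the moment at which its call begins. calibration takes no time and is no camera call.
- sign_off(): hands the job in, once; it reports no verdict.
The state is a dict: "clock": time; "qpos": joint angles; "qd": joint speeds; "effort": joint torques, N m; "position": TCP position; "ee_rot": TCP orientation; "contact_force": force on the tool from outside, world axes, zero at the start; "moment": the same for the moment, N m; "width": finger opening in m.
Only numpy, scipy, OpenCV 4.12 (cv2) and the standard library are available. Lean on these libraries where they do the work, as an engineer would, in place of code of your own. Each camera call takes 0.05 s, during which the arm holds its last target.

## Working session

There is one attempt and no reset: what is moved stays moved. The work goes in short steps, Python scripts to look and compute and a tool call to move; the robot and the scene stay as the last step left them, time stands still between calls to the robot, and variables do not carry over. Pictures are saved under pics/ and viewed, and the job is handed in when it is done.

Besides the shell and the picture viewer there is one more tool, called as name(argument=value, ...), one argument or row to a line, values as JSON. drive_tool: Moves the arm, as the interface text tells. Its arguments: {"type":"object","properties":{"targets":{"type":"array"},"grip_force":{"type":"number"}},"required":["targets"]}

```bash
mkdir -p pics
python3 - <<'E'
from rig import *
import cv2,numpy as np
for n in("top","side"):
    im=get_image(n); cv2.imwrite(f"pics/{n}0.png",im[:,:,::-1]); c=calibration(n); print(n,np.round(c["mtx"],1).tolist(),np.round(c["world_to_cam"],4).tolist())
print(get_state())
E
```

```text
top [[379.3, 0.0, 321.1], [0.0, 379.3, 191.0], [0.0, 0.0, 1.0]] [[0.0201, -0.9995, -0.0254, 0.0105], [-0.9898, -0.0163, -0.1414, 0.5802], [0.1409, 0.028, -0.9896, 0.9049], [0.0, 0.0, 0.0, 1.0]]
side [[487.3, 0.0, 313.5], [0.0, 487.3, 200.2], [0.0, 0.0, 1.0]] [[-0.9261, -0.3772, -0.002, 0.5466], [-0.2311, 0.5715, -0.7874, 0.193], [0.2982, -0.7287, -0.6165, 0.9662], [0.0, 0.0, 0.0, 1.0]]
{'clock': 0.1, 'qpos': array([-1.22398529e+00,  2.76507491e-01,  1.50598926e+00, -1.53983123e-05,
        1.36075001e+00, -1.20996735e-01]), 'qd': array([-0.0008701 , -0.0006476 , -0.0007179 , -0.00045678,  0.00010931,
       -0.00022321]), 'effort': array([ 5.32447521e-04, -4.17703593e+01, -2.46405119e+01, -2.51923502e-04,
        5.78629100e-03, -3.85637421e-06]), 'position': array([ 0.25908996, -0.51270947,  0.19254701]), 'ee_rot': array([-8.20942923e-04,  9.72768273e-01,  2.31778347e-01, -1.00663070e-04]), 'contact_force': array([-1.22604662, -0.6105714 , -1.72168726]), 'moment': array([-0.00343482, -0.02433642,  0.0135852 ]), 'width': 0.08580350759472027}
```

View pics/top0.png

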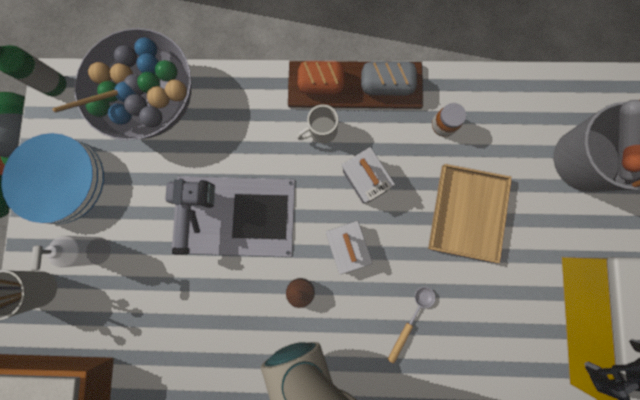

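View pics/side0.png

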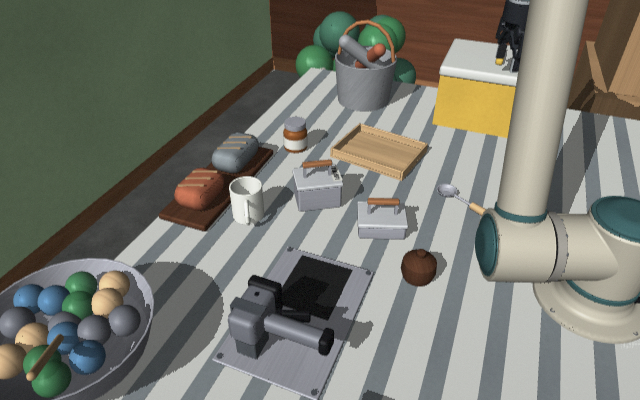

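Run:
```python
import cv2
a=cv2.imread("pics/top0.png"); b=cv2.imread("pics/side0.png")
cv2.imwrite("pics/t1.png",cv2.resize(a[130:280,160:310],None,fx=4,fy=4,interpolation=cv2.INTER_CUBIC))
cv2.imwrite("pics/t2.png",cv2.resize(a[90:280,320:520],None,fx=3,fy=3,interpolation=cv2.INTER_CUBIC))
cv2.imwrite("pics/s1.png",cv2.resize(b[140:390,210:430],None,fx=2.4,fy=2.4,interpolation=cv2.INTER_CUBIC))
```

```text
(no output)
```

View pics/t1.png

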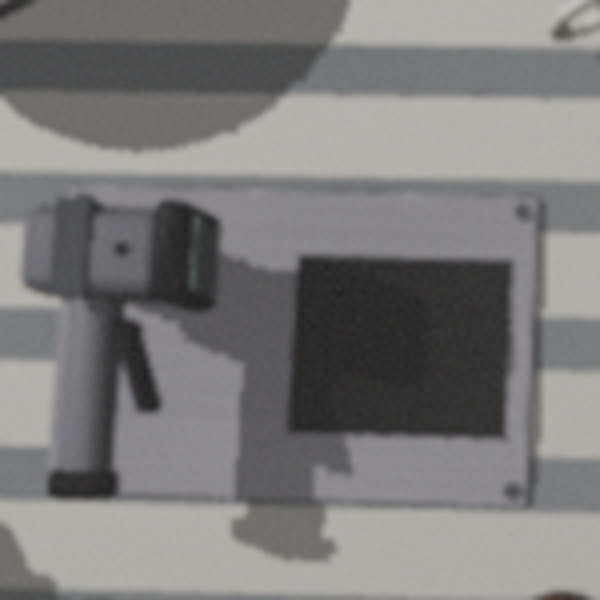

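View pics/t2.png

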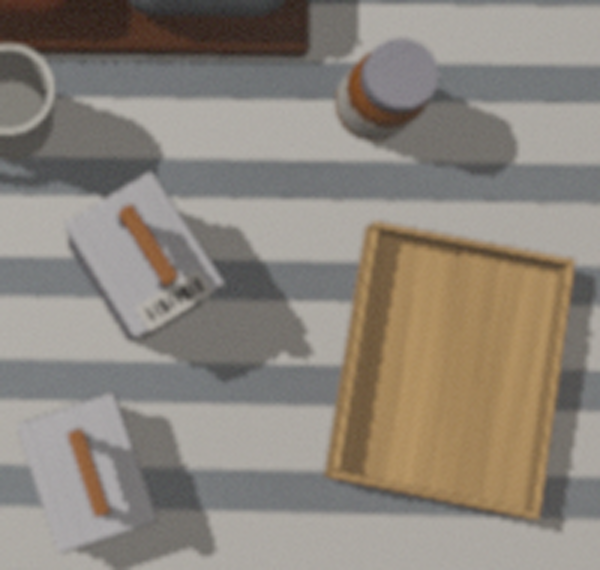

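View pics/s1.png

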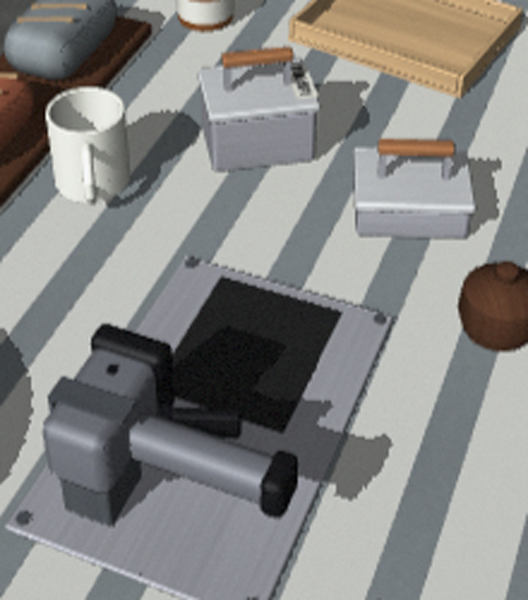

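```bash
cat > h.py <<'E'
import numpy as np
from rig import *
C={n:calibration(n) for n in("top","side")}
def ray(n,uv,z):
    c=C[n];W=c["world_to_cam"];R=W[:3,:3];t=W[:3,3]
    d=R.T@np.linalg.solve(c["mtx"],[uv[0],uv[1],1]);o=-R.T@t
    return o+d*(z-o[2])/d[2]
def proj(n,p):
    c=C[n];W=c["world_to_cam"];q=c["mtx"]@(W[:3,:3]@np.array(p,float)+W[:3,3]);return q[:2]/q[2]
def zm(p,s,o):return((p[0]+.5)/s-.5+o[0],(p[1]+.5)/s-.5+o[1])
E
python3 - <<'E'
from h import *
np.set_printoptions(precision=4,suppress=True)
T1=lambda p:zm(p,4,(160,130));T2=lambda p:zm(p,3,(320,90));S1=lambda p:zm(p,2.4,(210,140))
def show(name,n,f,pts,z):
    P=np.array([ray(n,f(p),z)[:2] for p in pts]);print(name,n,P.tolist() and P.round(4).tolist(),'mean',P.mean(0))
    e=[np.degrees(np.arctan2(*(P[(i+1)%len(P)]-P[i])[::-1])).round(1) for i in range(len(P))];print('   edges deg',e,[np.linalg.norm(P[(i+1)%len(P)]-P[i]).round(3) for i in range(len(P))])
show('mat','top',T1,[(300,256),(513,262),(505,437),(289,431)],.008)
show('mat','side',S1,[(222,277),(342,312),(283,433)],.008)
show('plate','top',T1,[(540,200),(530,507),(45,497)],.006)
show('lid','top',T2,[(152,172),(222,286),(136,337),(67,225)],.075)
show('bar','top',T2,[(126,210),(170,280)],.115)
show('lid','side',S1,[(201,70),(302,62),(317,98),(207,112)],.075)
show('bar','side',S1,[(224,59),(292,53)],.109)
show('flatbar','top',T2,[(77,433),(100,513)],.085)
show('tray','top',T2,[(372,223),(574,260),(540,520),(328,477)],.028)
show('jar','top',T2,[(400,75)],.085)
show('mug','top',T2,[(10,90)],.085)
show('gripend','top',T1,[(50,497),(117,496)],.085)
show('gripedges','top',T1,[(52,470),(113,470),(117,310),(65,300)],.085)
show('trigger','top',T1,[(120,325),(139,410),(160,408),(136,322)],.097)
show('nose','top',T1,[(218,215),(215,305)],.1)
show('gripend','side',S1,[(262,495),(295,470)],.085)
E
```

```text
mat top [[0.5742, 0.2466], [0.5726, 0.1079], [0.4603, 0.1093], [0.4614, 0.2477]] mean [0.5171 0.1779]
   edges deg [np.float64(-90.7), np.float64(179.3), np.float64(89.6), np.float64(-0.6)] [np.float64(0.139), np.float64(0.112), np.float64(0.138), np.float64(0.113)]
mat side [[0.571, 0.1115], [0.4574, 0.112], [0.4587, 0.2525]] mean [0.4957 0.1587]
   edges deg [np.float64(179.7), np.float64(89.5), np.float64(-51.5)] [np.float64(0.114), np.float64(0.141), np.float64(0.18)]
plate top [[0.6138, 0.0918], [0.4167, 0.0923], [0.4165, 0.4028]] mean [0.4823 0.1956]
   edges deg [np.float64(179.9), np.float64(90.0), np.float64(-57.6)] [np.float64(0.197), np.float64(0.311), np.float64(0.368)]
lid top [[0.6855, -0.0975], [0.5926, -0.1535], [0.5504, -0.0851], [0.6405, -0.0291]] mean [ 0.6173 -0.0913]
   edges deg [np.float64(-148.9), np.float64(121.7), np.float64(31.8), np.float64(-56.7)] [np.float64(0.108), np.float64(0.08), np.float64(0.106), np.float64(0.082)]
bar top [[0.6444, -0.0735], [0.5901, -0.1073]] mean [ 0.6173 -0.0904]
   edges deg [np.float64(-148.0), np.float64(32.0)] [np.float64(0
[... 1406 characters left out ...]
6), np.float64(80.3), np.float64(179.9)] [np.float64(0.036), np.float64(0.094), np.float64(0.032), np.float64(0.1)]
trigger top [[0.5198, 0.3277], [0.4704, 0.3131], [0.4718, 0.3008], [0.5218, 0.3183]] mean [0.496 0.315]
   edges deg [np.float64(-163.5), np.float64(-83.5), np.float64(19.3), np.float64(101.7)] [np.float64(0.052), np.float64(0.012), np.float64(0.053), np.float64(0.01)]
nose top [[0.5857, 0.2727], [0.5323, 0.2713]] mean [0.559 0.272]
   edges deg [np.float64(-178.4), np.float64(1.6)] [np.float64(0.053), np.float64(0.053)]
gripend side [[0.4331, 0.3623], [0.4197, 0.3354]] mean [0.4264 0.3488]
   edges deg [np.float64(-116.5), np.float64(63.5)] [np.float64(0.03), np.float64(0.03)]
```

drive_tool(
  targets=[0,0,0,51,-21.5,0,1,0,0,0,51,-21.5,0,1,0,0,0,51,-21.5,0,1,0,0,0,51,-21.5,0,1,0,0,0,51,-21.5,0,1,0,0,0,51,-21.5,0,1,0,0,0,51,-21.5,0,1,0,0,0,51,-21.5,0,1,0,0,0,51,-21.5,0,1,0,0,0,51,-21.5,0,1],
  grip_force=40,
)

```text
clock: 1.35
position: [0.6183, -0.0899, 0.1928]
ee_rot: [0.0, 0.973, 0.232, -0.0]
contact_force: [0.8, 0.2, -0.0]
width: 0.0853
```

drive_tool(
  targets=[0,0,-10,0,0,0,1,0,0,-10,0,0,0,1,0,0,-10,0,0,0,1,0,0,-10,0,0,0,1,0,0,-10,0,0,0,1,0,0,-10,0,0,0,1,0,0,-10,0,0,0,1,0,0,-10,0,0,0,1,0,0,-10,0,0,0,1,0,0,-10,0,0,0,1],
)

```text
clock: 2.6
position: [0.6172, -0.0913, 0.1927]
ee_rot: [-0.001, 0.445, 0.895, -0.0]
contact_force: [0.3, 0.3, 0.5]
width: 0.0853
```

drive_tool(
  targets=[0,0,-10,0,0,0,1,0,0,-10,0,0,0,1,0,0,-10,0,0,0,1,0,0,-10,0,0,0,1,0,0,-10,0,0,0,1,0,0,-10,0,0,0,1,0,0,-10,0,0,0,1,0,0,-10,0,0,0,1,0,0,-5,0,0,0,1,0,0,0,0,0,0,1,0,0,0,0,0,0,1],
)

```text
clock: 3.98
position: [0.6174, -0.0913, 0.193]
ee_rot: [-0.0, -0.273, 0.962, 0.0]
contact_force: [0.1, -0.0, 0.2]
width: 0.0855
```

drive_tool(
  targets=[0,0,0,0,0,35,1,0,0,0,0,0,35,1,0,0,0,0,0,20,1,0,0,0,0,0,15,1,0,0,0,0,0,0,1],
)

```text
clock: 4.6
position: [0.6169, -0.0912, 0.0873]
ee_rot: [-0.001, -0.274, 0.962, 0.001]
contact_force: [0.3, 0.1, 0.7]
width: 0.0858
```

Run:
```python
from h import *
import cv2
a=get_image("top")[:,:,::-1];b=get_image("side")[:,:,::-1]
o=np.hstack([cv2.resize(a[120:240,320:440],None,fx=3.3,fy=3.3),cv2.resize(b[130:250,250:370],None,fx=3.3,fy=3.3)])
cv2.imwrite("pics/g1.png",o);print(get_state()['position'])
```

```text
[ 0.6182178  -0.09157704  0.08901263]
```

View pics/g1.png

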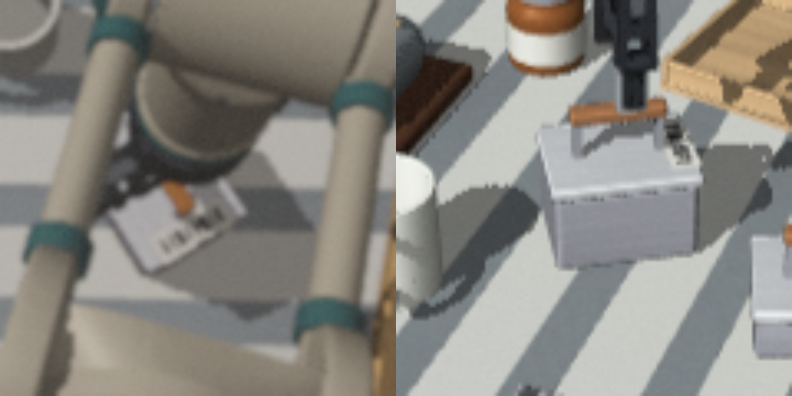

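Run:
```python
from h import *
h=np.radians(211.7)
for s in(-1,1):
  p=np.array([.6175+s*.047*np.sin(h),-.0915-s*.047*np.cos(h),.1])
  q=proj("side",p);print(p,q,(q-[250,130])*3.3)
for z in(.09,.109):
  q=proj("side",[.6175,-.0915,z]);print((q-[250,130])*3.3)
```

```text
[ 0.64219717 -0.13148812  0.1       ] [314.00394469 155.47405131] [211.21301748  84.06436933]
[ 0.59280283 -0.05151188  0.1       ] [320.81953028 177.43679572] [233.70444992 156.54142587]
[222.06538156 130.65558552]
[222.13799581 108.70459692]
```

Run:
```python
from h import *
import cv2
a=get_image("top")[:,:,::-1];b=get_image("side")[:,:,::-1]
o=np.hstack([cv2.resize(a[150:215,330:395],None,fx=6,fy=6,interpolation=2),cv2.resize(b[115:180,290:355],None,fx=6,fy=6,interpolation=2)])
o=np.clip(o.astype(float)*1.8,0,255)
cv2.imwrite("pics/g2.png",o)
h=np.radians(211.7)
for s in(-1,1):
 for z in(.1,.14):
  p=np.array([.6175+s*.047*np.sin(h),-.0915-s*.047*np.cos(h),z])
  print(s,z,(proj("top",p)-[330,150])*6,(proj("side",p)-[290,115])*6+[390,0])
```

```text
-1 0.1 [335.19040924  74.21302915] [534.02366814 242.84430787]
-1 0.14 [350.49685812  51.14761369] [533.880636   158.28400037]
1 0.1 [129.83750928 195.2726285 ] [574.91718168 374.62077431]
1 0.14 [135.64802334 177.72708657] [575.68614395 287.38786781][ WARN:0@2.130] global loadsave.cpp:1063 imwrite_ Unsupported depth image for selected encoder is fallbacked to CV_8U.
```

View pics/g2.png

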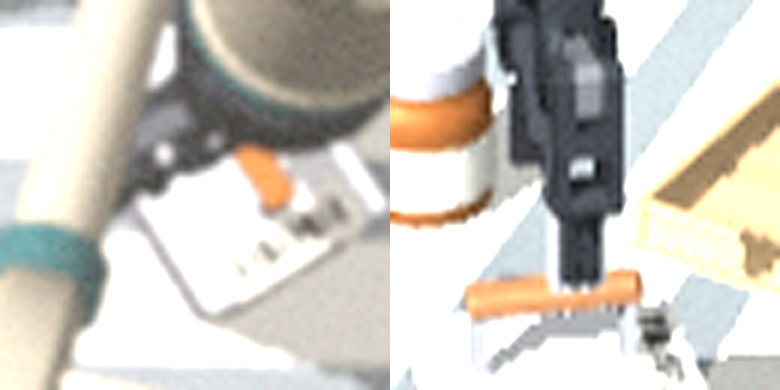

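drive_tool(
  targets=[0,0,0,0,0,0,0.4,0,0,0,0,0,0,0.4,0,0,0,0,0,0,0.4,0,0,0,0,0,0,0.4],
)

```text
clock: 5.3
position: [0.6176, -0.0914, 0.0883]
ee_rot: [0.0, -0.274, 0.962, -0.0]
contact_force: [0.7, 0.7, 0.4]
width: 0.034
```

Run:
```python
from h import *
import cv2
b=get_image("side")[:,:,::-1]
o=np.hstack([cv2.resize(b[115:180,290:355],None,fx=8,fy=8,interpolation=2)])
cv2.imwrite("pics/g3.png",o)
```

```text
(no output)
```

View pics/g3.png

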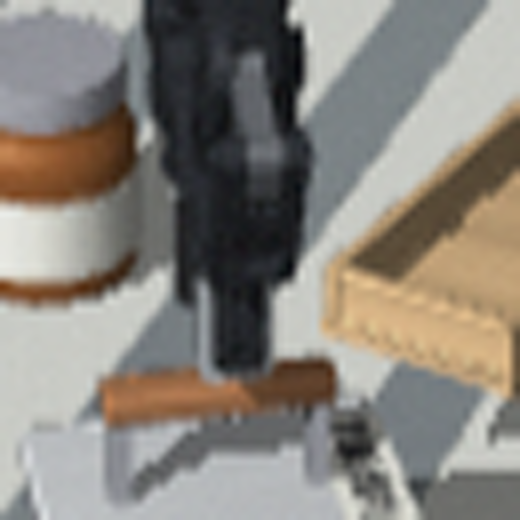

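Run:
```python
from h import *
h=np.radians(211.7)
for off in(-.02,0.,.02):
 for z in(.09,.1,.11,.12,.13):
  p=np.array([.6176+off*np.sin(h),-.0914-off*np.cos(h),z])
  print(off,z,(proj("side",p)-[290,115])*8)
s=get_state();print(s['qpos'])
```

```text
-0.02 0.09 [206.53476117 399.81781052]
-0.02 0.1 [206.56359061 372.11903655]
-0.02 0.11 [206.59272523 344.12705434]
-0.02 0.12 [206.6221699  315.83718342]
-0.02 0.13 [206.6519296  287.24464318]
0.0 0.09 [217.90397383 436.84602477]
0.0 0.1 [217.9938539  408.97239848]
0.0 0.11 [218.08469827 380.7997245 ]
0.0 0.12 [218.17652253 352.3231643 ]
0.0 0.13 [218.26934263 323.53777438]
0.02 0.09 [229.58141638 474.87810823]
0.02 0.1 [229.73567821 446.83029292]
0.02 0.11 [229.89161775 418.47743769]
0.02 0.12 [230.04926252 389.81453903]
0.02 0.13 [230.20864063 360.83648342]
[-2.58281737e-01  4.20119308e-01  1.55427941e+00 -7.26806498e-05
  1.16712769e+00 -2.38410495e+00]
```

drive_tool(
  targets=[0,0,0,0,0,0,0,0,0,0,0,0,0,0,0,0,0,0,0,0,0,0,0,0,0,0,0,0],
  grip_force=20,
)

```text
clock: 5.85
position: [0.6176, -0.0914, 0.0883]
ee_rot: [0.0, -0.274, 0.962, -0.0]
contact_force: [-0.4, 0.4, 1.1]
width: -0.0
```

Run:
```python
from h import *
import cv2
b=get_image("side")[:,:,::-1]
o=np.hstack([cv2.resize(b[115:180,290:355],None,fx=8,fy=8,interpolation=2)])
cv2.imwrite("pics/g4.png",o)
```

```text
(no output)
```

View pics/g4.png

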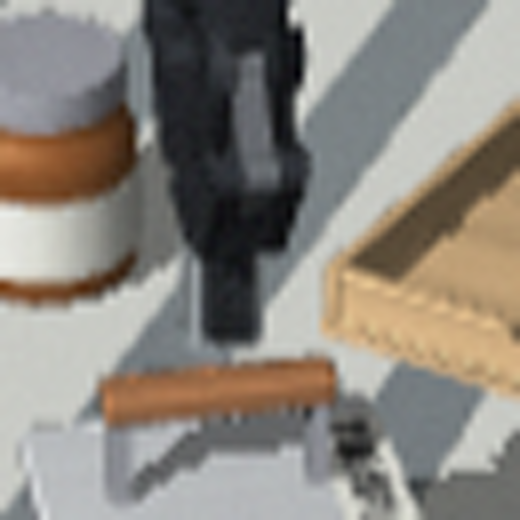

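Run:
```python
from h import *
import cv2
b=get_image("top")[:,:,::-1]
o=np.hstack([cv2.resize(b[130:205,325:400],None,fx=8,fy=8,interpolation=2)])
o=np.clip(o*1.6,0,255).astype(np.uint8)
cv2.imwrite("pics/g5.png",o)
for z in(.088,.127):print((proj("top",[.6176,-.0914,z])-[325,130])*8)
```

```text
[346.05297431 346.77193872]
[359.41393227 321.07667594]
```

View pics/g5.png

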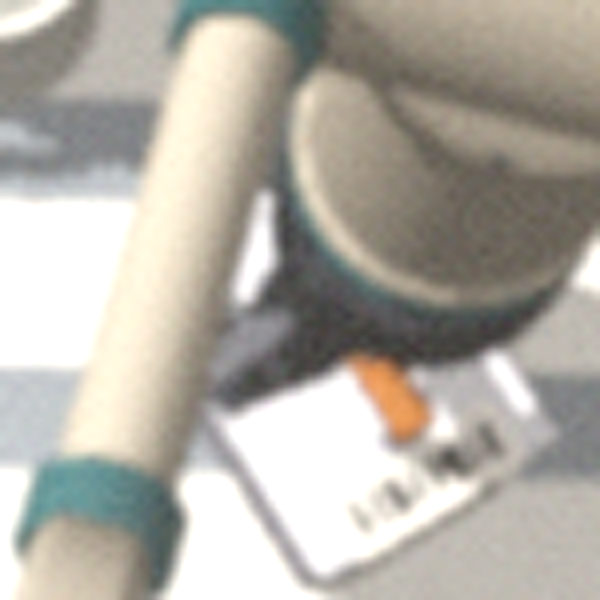

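drive_tool(
  targets=[0,0,0,0,0,0,0.6,0,0,0,0,0,0,0.6,0,0,0,0,0,0,0.6,0,0,0,0,0,10,0.6,0,0,0,0,0,7,0.6,0,0,0,0,0,7,0.6,0,0,0,0,0,0,0.6],
  grip_force=40,
)

```text
clock: 6.82
position: [0.6169, -0.0912, 0.0633]
ee_rot: [-0.001, -0.274, 0.962, 0.0]
contact_force: [-0.2, -0.0, -0.5]
width: 0.051
```

Run:
```python
from h import *
import cv2
b=get_image("side")[:,:,::-1]
o=np.hstack([cv2.resize(b[105:180,285:360],None,fx=8,fy=8,interpolation=2)])
cv2.imwrite("pics/g6.png",o);print(get_state()['contact_force'])
```

```text
[-0.21857756 -0.29966805  0.45798034]
```

View pics/g6.png

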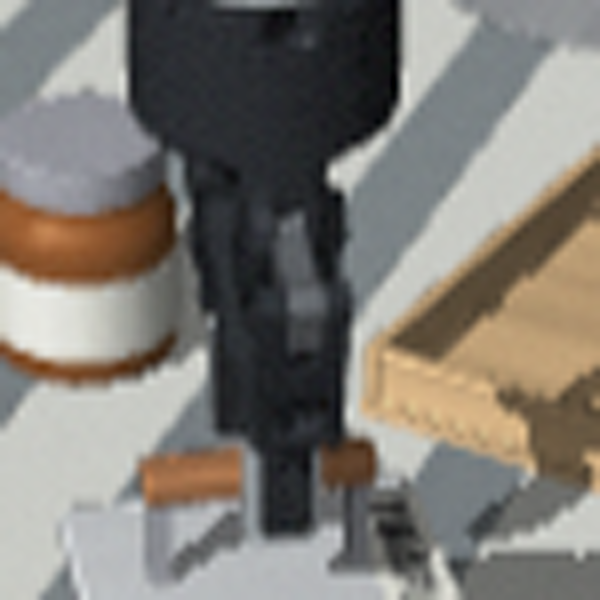

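drive_tool(
  targets=[0,0,0,0,0,6,0.6,0,0,0,0,0,5,0.6,0,0,0,0,0,0,0.6,0,0,0,0,0,0,0,0,0,0,0,0,0,0,0,0,0,0,0,0,0,0,0,0,0,0,0,0],
  grip_force=50,
)

```text
clock: 7.75
position: [0.6176, -0.0912, 0.0535]
ee_rot: [0.0, -0.274, 0.962, 0.0]
contact_force: [-0.9, 1.9, 0.1]
width: 0.013
```

Run:
```python
from h import *
import cv2
b=get_image("side")[:,:,::-1]
o=np.hstack([cv2.resize(b[105:180,285:360],None,fx=8,fy=8,interpolation=2)])
cv2.imwrite("pics/g7.png",o);print(get_state()['contact_force'])
for z in (.08,.085,.09,.1):
  h=np.radians(211.7);off=.014;print(z,(proj("side",[.6176+off*np.sin(h),-.0914-off*np.cos(h),z])-[285,105])*8)
```

```text
[0.16395116 1.4239269  0.70348625]
0.08 [265.91192564 571.05792233]
0.085 [265.9783233 557.2462884]
0.09 [266.04507669 543.36065775]
0.1 [266.17966215 515.36501486]
```

View pics/g7.png

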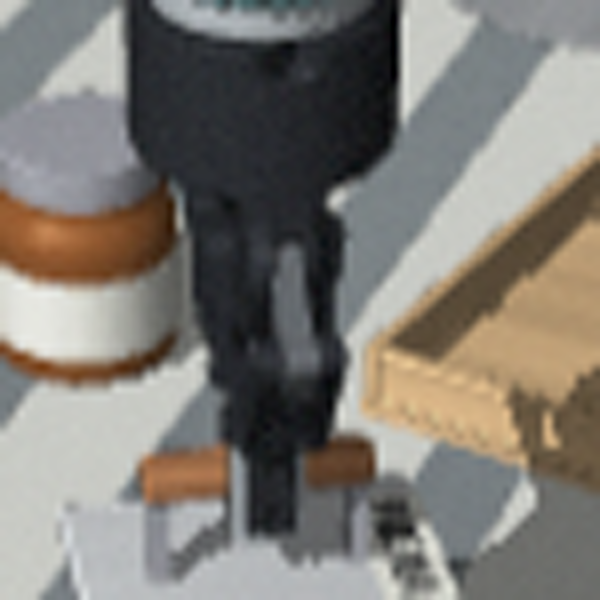

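drive_tool(
  targets=[0,0,0,0,0,-15,0,0,0,0,0,0,-30,0,0,0,0,0,0,-40,0,0,0,0,0,0,-35,0,0,0,0,0,0,0,0],
)

```text
clock: 8.43
position: [0.6197, -0.0922, 0.1768]
ee_rot: [0.003, -0.274, 0.962, -0.002]
contact_force: [-0.7, 0.3, -4.2]
width: 0.0129
```

Run:
```python
from h import *
import cv2
b=get_image("side")[:,:,::-1]
cv2.imwrite("pics/g8.png",b);print(get_state()['contact_force'],get_state()['position'])
```

```text
[-0.65923074 -0.2545489  -3.9910178 ] [ 0.61796972 -0.09166838  0.17422018]
```

View pics/g8.png

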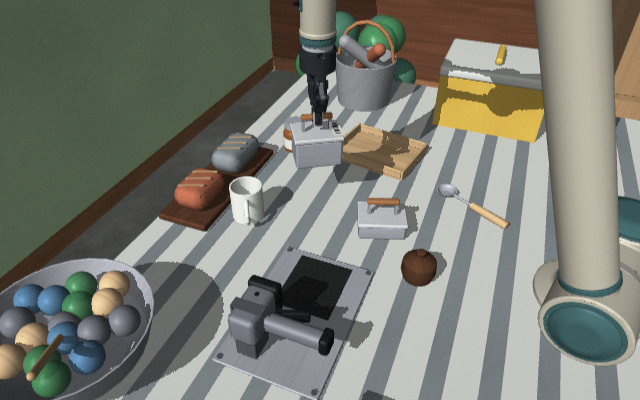

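drive_tool(
  targets=[0,0,0,-7,20,0,0,0,0,0,-7,35,0,0,0,0,0,-7,40,0,0,0,0,0,-7,47,0,0,0,0,0,-7,47,0,0,0,0,0,-7,40,0,0,0,0,0,-7,35,0,0,0,0,0,-7,20.5,0,0,0,0,0,0,0,0,0],
)

```text
clock: 9.6
position: [0.5126, 0.1818, 0.1714]
ee_rot: [-0.002, -0.276, 0.961, 0.001]
contact_force: [0.5, 0.1, -3.4]
width: 0.0129
```

drive_tool(
  targets=[0,0,10.2,0,0,0,0,0,0,10.2,0,0,0,0,0,0,10.2,0,0,0,0,0,0,10.2,0,0,0,0,0,0,10.2,0,0,0,0,0,0,10.2,0,0,0,0,0,0,10.2,0,0,0,0,0,0,10.2,0,0,0,0,0,0,10.2,0,0,0,0,0,0,10.2,0,0,0,0,0,0,10.2,0,0,0,0,0,0,10.2,0,0,0,0],
)

```text
clock: 11.1
position: [0.5143, 0.179, 0.1719]
ee_rot: [-0.001, 0.713, 0.701, -0.001]
contact_force: [0.3, -0.8, -3.9]
width: 0.0128
```

drive_tool(
  targets=[0,0,0,0,0,20,0,0,0,0,0,0,40,0,0,0,0,0,0,20,0,0,0,0,0,0,0,0,0,0,0,0,0,0,0],
)

```text
clock: 11.72
position: [0.5157, 0.1797, 0.0937]
ee_rot: [0.0, 0.711, 0.703, 0.0]
contact_force: [1.0, -0.5, -3.0]
width: 0.0131
```

Run:
```python
from h import *
import cv2
b=get_image("side")[:,:,::-1];a=get_image("top")[:,:,::-1]
cv2.imwrite("pics/m1.png",cv2.resize(b[150:400,200:420],None,fx=2.4,fy=2.4,interpolation=2))
cv2.imwrite("pics/m1t.png",cv2.resize(a[130:280,160:310],None,fx=4,fy=4,interpolation=2));s=get_state();print(s['contact_force'],s['position'],s['ee_rot'],s['qpos'])
```

```text
[ 0.18239038  0.18313199 -3.02068731] [0.51618176 0.17994152 0.0943479 ] [6.77930435e-04 7.10854148e-01 7.03338564e-01 8.86574590e-04] [ 2.08262685e-01  3.06918673e-01  1.72147885e+00 -2.01534411e-04
  1.11097033e+00  2.18980621e-01]
```

View pics/m1.png

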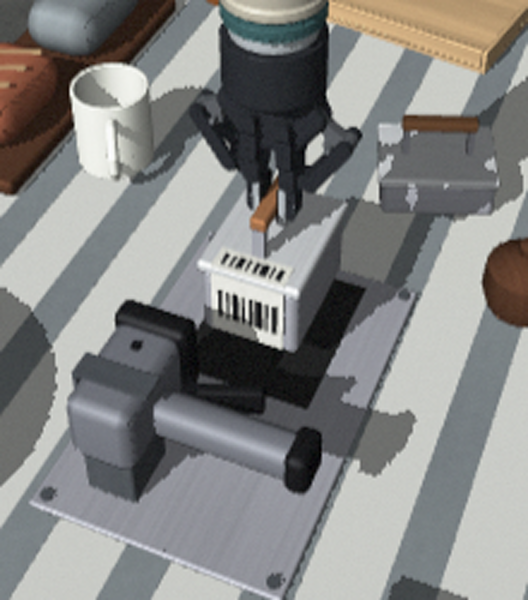

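View pics/m1t.png

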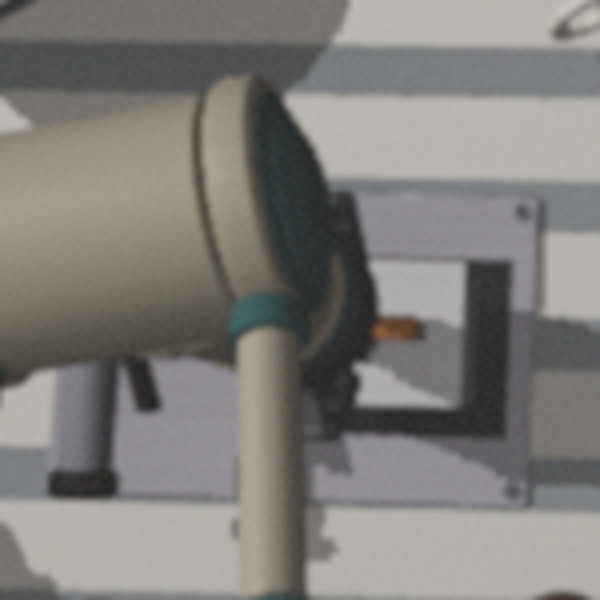

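drive_tool(
  targets=[0,0,0,0,0,12,0,0,0,0,0,0,10,0,0,0,0,0,0,6,0,0,0,0,0,0,4,0,0,0,0,0,0,0,0,0,0,0,0,0,0,0],
)

```text
clock: 12.58
position: [0.5153, 0.1799, 0.0614]
ee_rot: [0.0, 0.711, 0.703, 0.0]
contact_force: [-0.4, -0.9, -1.3]
width: 0.013
```

drive_tool(
  targets=[0,0,0,0,0,1,0,0,0,0,0,0,0,0,0,0,0,0,0,0,0],
)

```text
clock: 12.95
position: [0.5155, 0.1798, 0.0613]
ee_rot: [0.0, 0.711, 0.703, 0.0]
contact_force: [-1.6, -0.9, 6.0]
width: 0.0126
```

drive_tool(
  targets=[0,0,0,0,0,0,0.7,0,0,0,0,0,0,0.7,0,0,0,0,0,0,0.7,0,0,0,0,0,0,0.7,0,0,0,0,0,-15,0.7,0,0,0,0,0,-30,0.7,0,0,0,0,0,-50,0.7,0,0,0,0,0,-50,0.7,0,0,0,0,0,0,0.7],
)

```text
clock: 14.08
position: [0.5184, 0.1806, 0.211]
ee_rot: [0.003, 0.711, 0.703, 0.005]
contact_force: [-0.0, 0.8, -0.6]
width: 0.0599
```

Run:
```python
from h import *
import cv2
b=get_image("side")[:,:,::-1];a=get_image("top")[:,:,::-1]
cv2.imwrite("pics/m2.png",cv2.resize(b[150:400,200:420],None,fx=2.4,fy=2.4,interpolation=2))
cv2.imwrite("pics/m2t.png",cv2.resize(a[130:280,160:310],None,fx=4,fy=4,interpolation=2));s=get_state();print(s['contact_force'],s['position'],s['ee_rot'],s['qpos'])
```

```text
[-0.0796527   0.24464297 -0.19997812] [0.51527596 0.17992856 0.20625643] [5.08256269e-04 7.10778928e-01 7.03414929e-01 7.03035855e-04] [ 2.08520925e-01  2.23671590e-01  1.54513505e+00 -9.60581267e-05
  1.37105354e+00  2.18954221e-01]
```

View pics/m2.png

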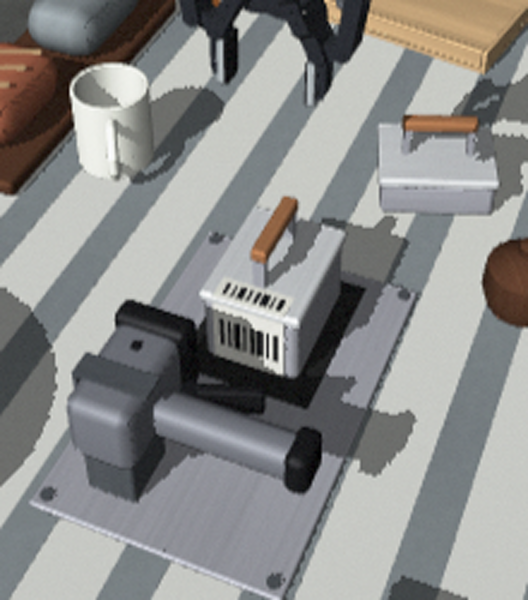

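View pics/m2t.png

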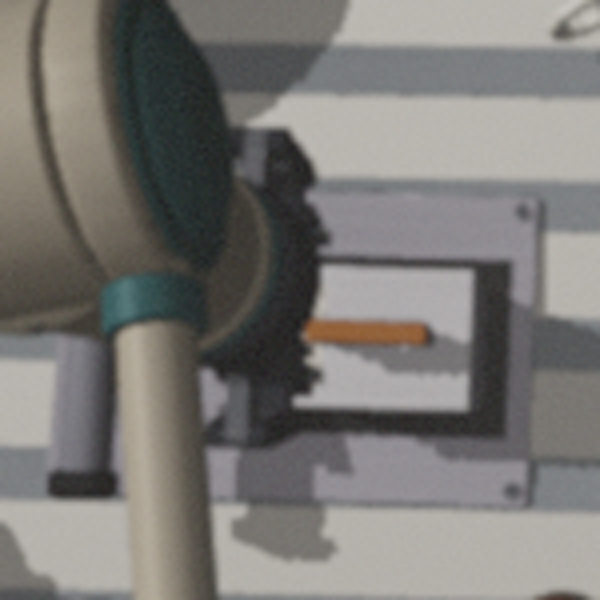

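Run:
```python
from h import *
import cv2
T1=lambda p:zm(p,4,(160,130));S=lambda p:zm(p,2.4,(200,150))
for p,z in(((52,440),.1),((113,440),.07),((115,400),.07),((55,400),.1),((52,440),.085),((113,440),.085)):print(p,z,ray("top",T1(p),z).round(4))
for p,z in(((151,357),.097),((151,357),.085),((160,408),.085),((125,320),.085)):print('trig',p,z,ray("top",T1(p),z).round(4))
# overlay model: mat centre guess -> grip box in both original images
gb=np.array([.483,.362,.085])
for n in("top","side"):
  im=cv2.imread(f"pics/{n}0.png")
  o,s=((160,130),4) if n=="top" else ((200,210),4)
  c=im[o[1]:o[1]+150,o[0]:o[0]+150]; c=cv2.resize(c,None,fx=4,fy=4,interpolation=2);c=np.clip(c*1.4,0,255).astype(np.uint8)
  def L(a,b,col):
    q=[tuple(int(v) for v in (((proj(n,p)-o)+.5)*s-.5)) for p in(a,b)];cv2.line(c,q[0],q[1],col,1,cv2.LINE_AA)
  def box(x0,x1,y0,y1,z0,z1,col):
    import itertools
    V=[(x,y,z) for x in(x0,x1) for y in(y0,y1) for z in(z0,z1)]
    for i in range(8):
      for b in(1,2,4):
        if not i&b:L(V[i],V[i|b],col)
  x,y=gb[:2]
  box(x+.05-.11,x+.05,y-.028,y,.07,.1,(0,255,0))
  box(x-.012,x+.04,y-.049,y-.039,.073,.097,(0,0,255))
  L((x,y-.07,.085),(x,y+.02,.085),(255,255,0))
  cv2.imwrite(f"pics/ov_{n}.png",c)
```

```text
(52, 440) 0.1 [0.4521 0.3617 0.1   ]
(113, 440) 0.07 [0.453  0.3373 0.07  ]
(115, 400) 0.07 [0.4768 0.3378 0.07  ]
(55, 400) 0.1 [0.4752 0.3617 0.1   ]
(52, 440) 0.085 [0.4522 0.368  0.085 ]
(113, 440) 0.085 [0.4529 0.3317 0.085 ]
trig (151, 357) 0.097 [0.5014 0.3081 0.097 ]
trig (151, 357) 0.085 [0.5021 0.3124 0.085 ]
trig (160, 408) 0.085 [0.4722 0.305  0.085 ]
trig (125, 320) 0.085 [0.5239 0.3294 0.085 ]
```

View pics/ov_top.png

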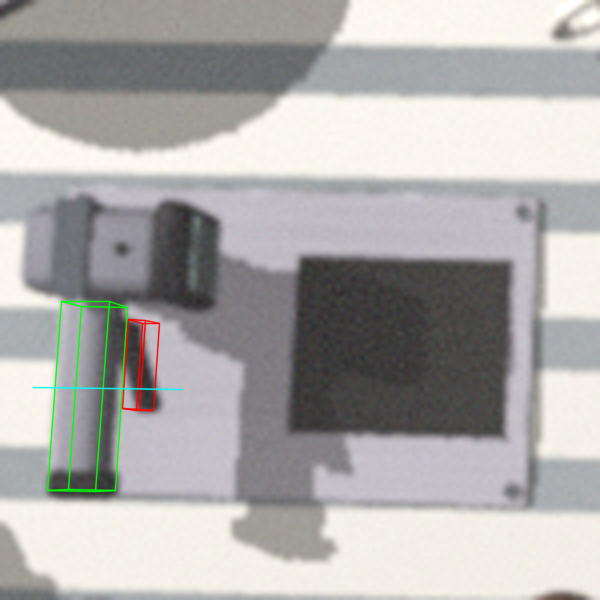

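View pics/ov_side.png

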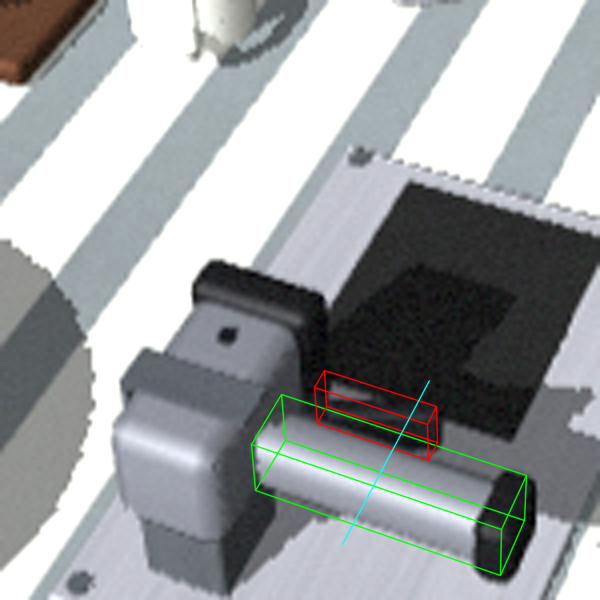

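drive_tool(
  targets=[0,0,0,40,-9,0,1,0,0,0,44,-10,0,1,0,0,0,44,-10,0,1,0,0,0,35.5,-8,0,1],
)

```text
clock: 14.68
position: [0.4783, 0.3448, 0.2033]
ee_rot: [-0.001, 0.711, 0.704, -0.002]
contact_force: [0.5, 0.8, -0.4]
width: 0.0856
```

drive_tool(
  targets=[0,0,-10,0,0,0,1,0,0,-10,0,0,0,1,0,0,-10,0,0,0,1,0,0,-10,0,0,0,1,0,0,-10,0,0,0,1,0,0,-10,0,0,0,1,0,0,-10,0,0,0,1,0,0,-10,0,0,0,1,0,0,-10,0,0,0,1,0,0,0,0,0,40,1,0,0,0,0,0,30,1,0,0,0,0,0,0,1],
)

```text
clock: 16.18
position: [0.4769, 0.3421, 0.1313]
ee_rot: [-0.004, 0.005, 1.0, -0.002]
contact_force: [0.6, -0.3, 0.2]
width: 0.0853
```

Run:
```python
from h import *
import cv2
b=get_image("side")[:,:,::-1];a=get_image("top")[:,:,::-1]
cv2.imwrite("pics/q1.png",cv2.resize(b[150:400,200:420],None,fx=2.4,fy=2.4,interpolation=2))
cv2.imwrite("pics/q1t.png",cv2.resize(a[130:280,160:310],None,fx=4,fy=4,interpolation=2));s=get_state();print(s['contact_force'],s['position'],s['ee_rot'],s['qpos'])
```

```text
[ 0.0212965  -0.1130724  -0.27555193] [0.47973904 0.34369321 0.13493862] [-5.49758172e-04  5.21392046e-03  9.99986192e-01 -3.58197801e-04] [ 5.03850543e-01  3.36410292e-01  1.56483185e+00 -9.47841408e-05
  1.24165975e+00 -1.05648720e+00]
```

View pics/q1.png

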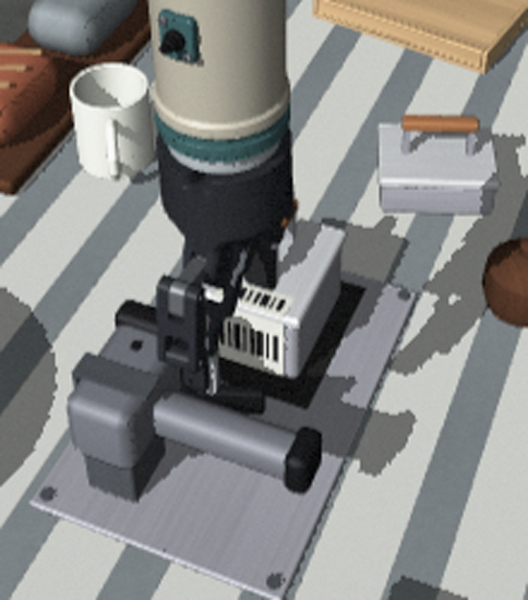

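View pics/q1t.png

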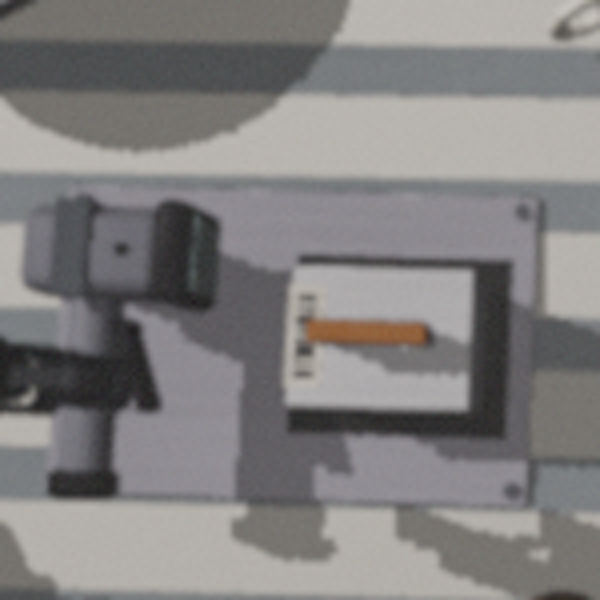

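Run:
```python
from h import *
T1=lambda p:zm(p,4,(160,130))
P=[ray("top",T1(p),.123)[:2] for p in((307,331),(430,334))];print(P,np.mean(P,0))
P=[ray("top",T1(p),.083)[:2] for p in((292,267),(473,270),(470,412),(287,408))];print(np.round(P,4),np.mean(P,0))
for y in(.386,.397):
 for x in(.469,.491):
  for z in(.185,):print(x,y,z,(proj("side",[x,y,z])-[200,150])*2.4,(proj("top",[x,y,z])-[160,130])*4)
for z in(.185,):print((proj("side",[.48,.301,z])-[200,150])*2.4,(proj("top",[.48,.301,z])-[160,130])*4)
```

```text
[array([0.51615133, 0.21046852]), array([0.51570411, 0.14027645])] [0.51592772 0.17537249]
[[0.5576 0.2316]
 [0.5576 0.1229]
 [0.4734 0.1216]
 [0.4737 0.2301]] [0.51556717 0.17654276]
0.469 0.386 0.185 [216.83036243 382.94084682] [-59.37610741 402.82800672]
0.491 0.386 0.185 [184.11760667 372.25111288] [-55.81832823 361.00392185]
0.469 0.397 0.185 [209.28972335 396.39922844] [-79.98378202 402.42666714]
0.491 0.397 0.185 [176.27700255 385.46420063] [-76.34771279 360.6201839 ]
[254.47941888 283.81918641] [101.879426   384.91866854]
```

drive_tool(
  targets=[0,0,0,0,-11,20,1,0,0,0,0,0,30,1,0,0,0,0,0,20,1,0,0,0,0,0,0,1],
)

```text
clock: 16.77
position: [0.4796, 0.3326, 0.0652]
ee_rot: [-0.0, 0.005, 1.0, -0.0]
contact_force: [0.0, -0.4, 0.0]
width: 0.0853
```

drive_tool(
  targets=[0,0,0,0,0,15,1,0,0,0,0,0,15,1,0,0,0,0,0,11,1,0,0,0,0,0,0,1],
)

```text
clock: 17.27
position: [0.4789, 0.3323, 0.023]
ee_rot: [-0.001, 0.005, 1.0, -0.001]
contact_force: [-0.1, -0.7, -0.1]
width: 0.0851
```

Run:
```python
from h import *
import cv2
b=get_image("side")[:,:,::-1];a=get_image("top")[:,:,::-1]
cv2.imwrite("pics/q2.png",cv2.resize(b[210:360,210:360],None,fx=4,fy=4,interpolation=2))
cv2.imwrite("pics/q2t.png",cv2.resize(a[130:280,160:310],None,fx=4,fy=4,interpolation=2));s=get_state();print(s['contact_force'],s['position'],s['ee_rot'],s['qpos'])
```

```text
[-0.11683328  0.00696366 -0.19955378] [0.47993147 0.33284383 0.02420919] [ 2.19653142e-05  5.20245019e-03  9.99986466e-01 -4.54078925e-05] [ 4.87330145e-01  4.29158040e-01  1.72600895e+00 -1.20847454e-04
  9.86429904e-01 -1.07299457e+00]
```

View pics/q2.png

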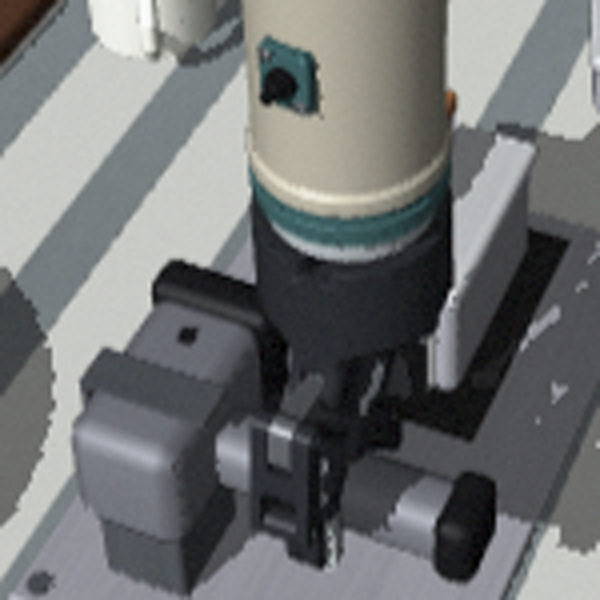

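View pics/q2t.png

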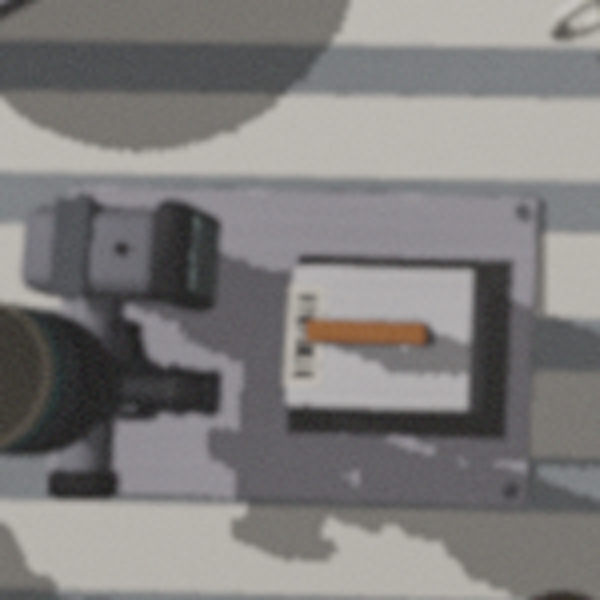

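drive_tool(
  targets=[0,0,0,0,11,0,0.9,0,0,0,0,0,0,0.75,0,0,0,0,0,0,0.6,0,0,0,0,0,0,0.4,0,0,0,0,0,0,0.3,0,0,0,0,0,0,0.3],
  grip_force=30,
)

```text
clock: 18.12
position: [0.4794, 0.344, 0.0248]
ee_rot: [-0.0, 0.005, 1.0, 0.0]
contact_force: [-2.5, -0.9, 6.0]
width: 0.0371
```

Run:
```python
from h import *
import cv2
b=get_image("side")[:,:,::-1];a=get_image("top")[:,:,::-1]
cv2.imwrite("pics/q3.png",np.hstack([cv2.resize(b[250:350,250:350],None,fx=4,fy=4,interpolation=2),cv2.resize(a[180:260,160:240],None,fx=5,fy=5,interpolation=2)]))
s=get_state();print(s['contact_force'],s['position'],s['width'])
```

```text
[-1.07545688 -0.72610477  5.49753953] [0.47942469 0.343986   0.02481247] 0.03741690540610211
```

View pics/q3.png

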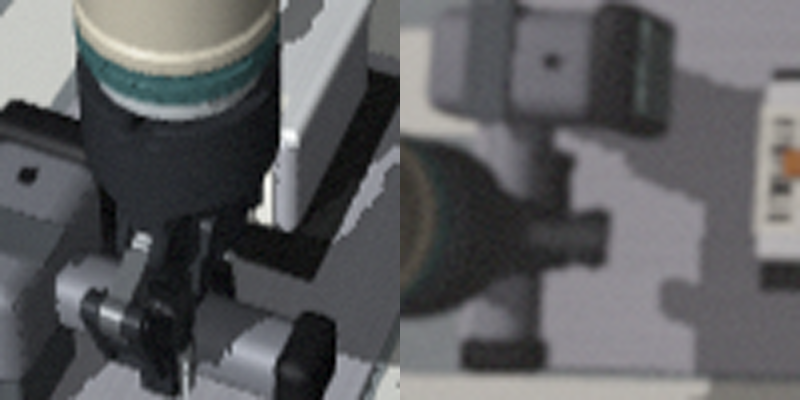

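drive_tool(
  targets=[0,0,0,0,0,0,0.2,0,0,0,0,0,0,0.2,0,0,0,0,0,0,0.2,0,0,0,0,0,0,0.2,0,0,0,0,0,0,0.2,0,0,0,0,0,0,0.2,0,0,0,0,0,0,0.2,0,0,0,0,0,0,0.2,0,0,0,0,0,0,0.2,0,0,0,0,0,0,0.2],
)

```text
clock: 19.48
position: [0.4794, 0.344, 0.0248]
ee_rot: [-0.0, 0.005, 1.0, 0.0]
contact_force: [-1.6, -1.5, 6.0]
width: 0.0371
```

drive_tool(
  targets=[0,0,0,0,0,0,1,0,0,0,0,0,0,1,0,0,0,0,0,0,1,0,0,0,0,0,0,1,0,0,0,0,-11,0,1,0,0,0,0,0,0,1,0,0,0,0,0,0,1,0,0,0,0,0,0,1],
)

```text
clock: 20.48
position: [0.4799, 0.3329, 0.0243]
ee_rot: [0.0, 0.005, 1.0, 0.0]
contact_force: [0.4, -0.1, 0.2]
width: 0.0851
```

Run:
```python
from h import *
import cv2
b=get_image("side")[:,:,::-1];a=get_image("top")[:,:,::-1]
cv2.imwrite("pics/q4.png",np.hstack([cv2.resize(b[250:350,250:350],None,fx=4,fy=4,interpolation=2),cv2.resize(a[180:260,160:240],None,fx=5,fy=5,interpolation=2)]))
s=get_state();print(s['contact_force'],s['position'],s['width'])
```

```text
[-1.09411748 -0.54229185  0.98676032] [0.47986082 0.33289536 0.02429897] 0.08546737106205776
```

View pics/q4.png

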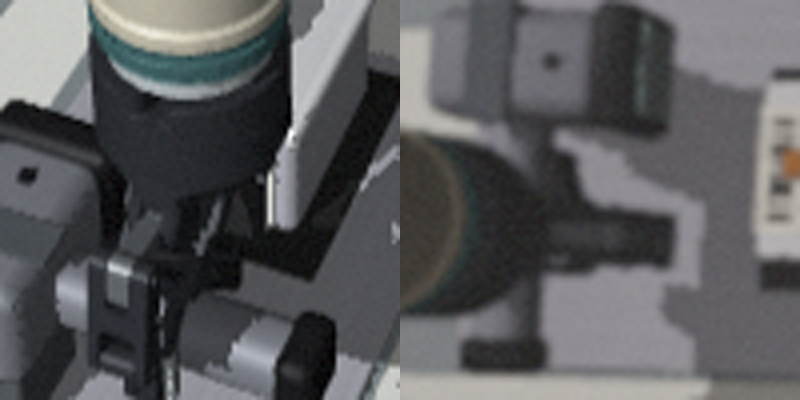

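drive_tool(
  targets=[0,0,0,0,0,-30,1,0,0,0,0,0,-50,1,0,0,0,0,0,-60,1,0,0,0,0,0,-40,1,0,0,0,-9,-30,0,1,0,0,0,-10,-45,0,1,0,0,0,-10,-45,0,1,0,0,0,-8.5,-33.5,0,1,0,0,0,0,0,0,1],
)

```text
clock: 21.7
position: [0.5162, 0.1769, 0.2043]
ee_rot: [0.0, 0.007, 1.0, -0.0]
contact_force: [-0.1, 0.3, -0.8]
width: 0.0852
```

drive_tool(
  targets=[0,0,10,0,0,0,1,0,0,10,0,0,0,1,0,0,10,0,0,0,1,0,0,10,0,0,0,1,0,0,10,0,0,0,1,0,0,10,0,0,0,1,0,0,10,0,0,0,0.7,0,0,10,0,0,0,0.7,0,0,10,0,0,0,0.7,0,0,0,0,0,0,0.7],
)

```text
clock: 22.95
position: [0.5154, 0.1799, 0.2042]
ee_rot: [-0.0, 0.71, 0.705, 0.0]
contact_force: [-0.1, 0.6, 0.1]
width: 0.0597
```

Run:
```python
from h import *
import cv2
b=get_image("side")[:,:,::-1];a=get_image("top")[:,:,::-1]
cv2.imwrite("pics/q5.png",np.hstack([cv2.resize(b[220:370,210:360],None,fx=2.6,fy=2.6,interpolation=2),cv2.resize(a[140:290,160:310],None,fx=2.6,fy=2.6,interpolation=2)]))
s=get_state();print(s['contact_force'],s['position'],s['ee_rot'])
```

```text
[ 0.12057516  0.56113962 -0.21514855] [0.5154789  0.1796195  0.20422778] [-1.40079395e-04  7.09555359e-01  7.04649681e-01  3.12362166e-05]
```

View pics/q5.png

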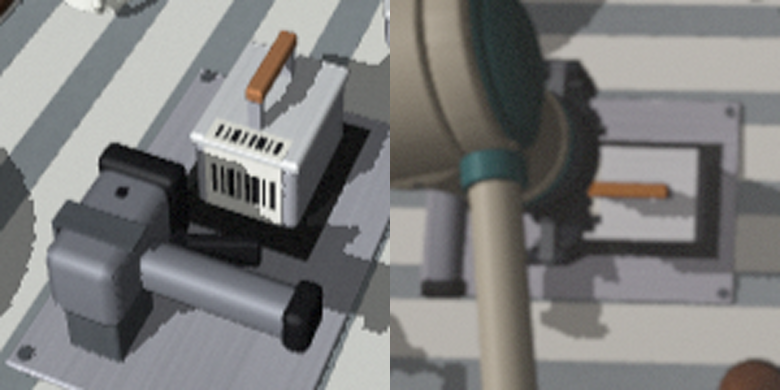

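drive_tool(
  targets=[0,0,0,0,0,45,0.7,0,0,0,0,0,45,0.7,0,0,0,0,0,30,0.7,0,0,0,0,0,15,0.7,0,0,0,0,0,8,0.7,0,0,0,0,0,0,0.7,0,0,0,0,0,0,0,0,0,0,0,0,0,0,0,0,0,0,0,0,0,0,0,0,0,0,0,0],
  grip_force=50,
)

```text
clock: 24.3
position: [0.5158, 0.179, 0.062]
ee_rot: [0.0, 0.711, 0.703, 0.0]
contact_force: [-1.5, -0.3, 6.2]
width: 0.0129
```

drive_tool(
  targets=[0,0,0,0,0,-15,0,0,0,0,0,0,-35,0,0,0,0,0,0,-45,0,0,0,0,0,0,-40,0,0,0,0,0,0,0,0,0,0,0,0,0,0,0],
)

```text
clock: 25.05
position: [0.5145, 0.1786, 0.1949]
ee_rot: [-0.001, 0.711, 0.703, -0.001]
contact_force: [-0.8, 0.3, -4.1]
width: 0.013
```

drive_tool(
  targets=[0,0,0,-25,2,0,0,0,0,0,-40,2,0,0,0,0,0,-50,2,0,0,0,0,0,-50,2,0,0,0,0,0,-50,2,0,0,0,0,0,-50,2,0,0,0,0,0,-50,2,0,0,0,0,0,-50,2,0,0,0,0,0,-50,2,0,0,0,0,0,-50,2,0,0,0,0,0,-40,2,0,0,0,0,0,-25,2,0,0],
)

```text
clock: 26.55
position: [0.5329, -0.3525, 0.1933]
ee_rot: [-0.002, 0.711, 0.703, -0.0]
contact_force: [0.8, 0.0, -3.6]
width: 0.013
```

drive_tool(
  targets=[0,0,5,0,0,0,0,0,0,5,0,0,0,0,0,0,0,0,0,30,0,0,0,0,0,0,40,0,0,0,0,0,0,20,0,0,0,0,0,0,0,0,0,0,0,0,0,0,0],
)

```text
clock: 27.42
position: [0.5347, -0.3512, 0.1067]
ee_rot: [0.0, 0.769, 0.639, 0.0]
contact_force: [0.4, 0.2, -4.5]
width: 0.013
```

Run:
```python
from h import *
import cv2
b=get_image("side")[:,:,::-1];a=get_image("top")[:,:,::-1]
cv2.imwrite("pics/r1.png",np.hstack([cv2.resize(b[60:210,300:450],None,fx=2.6,fy=2.6,interpolation=2),cv2.resize(a[140:290,400:550],None,fx=2.6,fy=2.6,interpolation=2)]))
s=get_state();print(s['contact_force'],s['position'],s['ee_rot'])
```

```text
[ 0.64437748 -0.25960233 -4.61744629] [ 0.53501631 -0.35175321  0.10757958] [1.16847705e-03 7.69304324e-01 6.38881395e-01 2.33973982e-04]
```

View pics/r1.png

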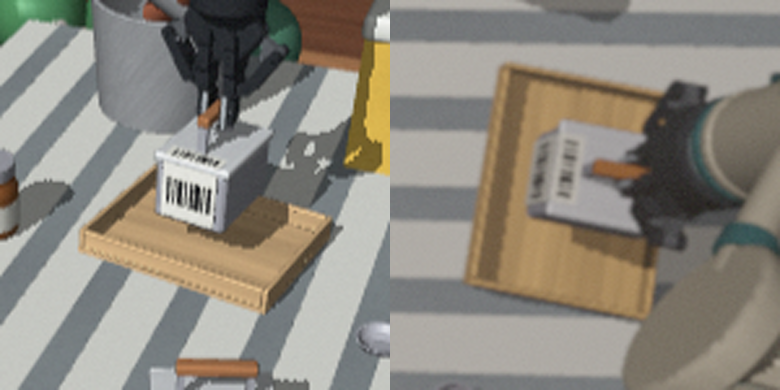

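drive_tool(
  targets=[0,0,0,0,0,15,0,0,0,0,0,0,15,0,0,0,0,0,0,10,0,0,0,0,0,0,5,0,0,0,0,0,0,2,0,0,0,0,0,0,0,0,0,0,0,0,0,0,0],
)

```text
clock: 28.4
position: [0.5338, -0.3509, 0.0603]
ee_rot: [-0.0, 0.769, 0.639, -0.0]
contact_force: [-3.1, 3.7, 6.3]
width: 0.0128
```

Contact with the floor; release and withdraw.

drive_tool(
  targets=[0,0,0,0,0,0,0.7,0,0,0,0,0,0,0.7,0,0,0,0,0,0,0.7,0,0,0,0,0,0,0.7,0,0,0,0,0,-15,0.7,0,0,0,0,0,-30,0.7,0,0,0,0,0,-50,0.7,0,0,0,0,0,-50,0.7,0,0,0,0,0,0,0.7,0,0,0,0,0,0,0.7],
)

```text
clock: 29.65
position: [0.534, -0.3512, 0.2049]
ee_rot: [0.0, 0.769, 0.639, 0.0]
contact_force: [-0.7, -0.4, 0.3]
width: 0.0598
```

Run:
```python
from h import *
import cv2
b=get_image("side")[:,:,::-1];a=get_image("top")[:,:,::-1]
cv2.imwrite("pics/r2.png",b);cv2.imwrite("pics/r2t.png",a)
s=get_state();print(s['contact_force'],s['position'],s['width'])
```

```text
[-1.11561449  0.1710447   0.39042353] [ 0.53340667 -0.35069318  0.20311264] 0.0597566563871493
```

View pics/r2.png

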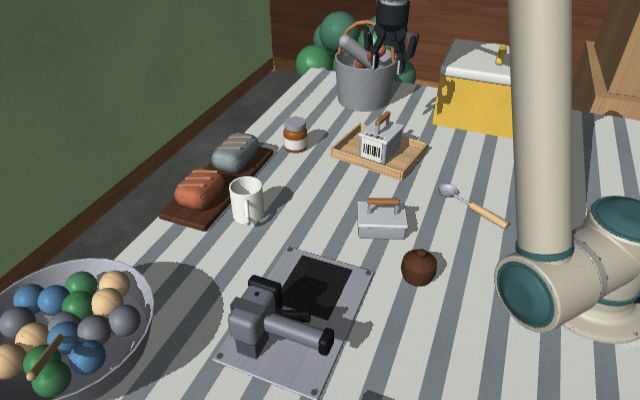

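View pics/r2t.png

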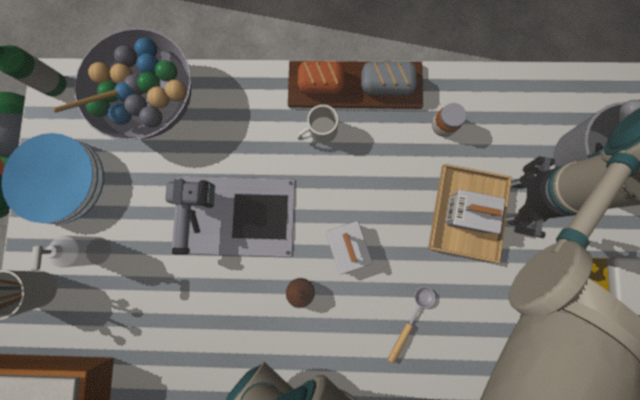

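```bash
python3 -c "
from rig import *
print(sign_off(),get_state()['clock'])"
```

```text
the job is handed in; nothing more can be done
the job is handed in; nothing more can be done
```

The job is done and handed in at about 30 s on the robot's clock; `sign_off` gave no verdict.

- **Mat:** I picked the tall tin up by its bar, stood it on the mat with the tag facing the scanner, and let go. The camera put its middle about 4 mm from the mat centre.
- **Trigger:** I squeezed the trigger against the back of the grip. The fingers held at 37 mm (38 mm nominal when fully in) for over 1.3 s. After release, pictures showed it back out with the tin still in place.
- **Tray:** I stood the tin in the middle of the pickup tray, let go, and lifted the gripper clear.

**Last checks:** The final pictures show the tin upright in the tray and the trigger out. The flat tin, jar and mug look unmoved. The contact force reading was about 1 N, which is noise level.

**One disagreement:** The reported TCP height was about 37 mm lower than where the cameras showed the fingertips. My first close, at the reported height, shut above the bar without touching it. I used the camera height from then on, and the contacts on the mat and tray floor agreed with it.

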